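Square a brass bar up in the corner of a jeweller's marking-out board

TASK

Get the brass bar on the marking-out board ready for marking: push it until its long side lies flush along the whole of the steel fence and its end touches the steel stop block at the end of the fence, then leave it there. Slide it flat on the board, do not lift it. Leave the torch, the glass jar and the mallet where they are.

Things in the scene. Friction and masses are not known exactly. Their poses are not given: they have to be found in the camera images.
- board: Fixed white laminate marking-out board, 220 (x) x 320 (y) mm, 12 mm thick. Origin: centre of its underside, on the table. Its own +x points towards the fence (on the edge far from the robot), +y along the fence towards the stop block, z up. Face of the fence: the plane x = 85 mm; face of the stop: the plane y = 110 mm.
- fence_face (a point): Middle of the fence's contact face, at the level of the board's top; axes as the board's. The fence is a steel strip 300 mm long (y), 20 mm wide (x), standing 16 mm above the board along its far edge.
- stop_face (a point): Middle of the stop block's contact face, at the level of the board's top; axes as the board's. The stop is a steel block 60 (x) x 24 (y) mm, 16 mm above the board, joining the fence near its +y end at a right angle.
- bar_center (a point): Centre (half-way up) of the loose solid brass bar, 170 mm long (its y), 25 mm wide (x), 18 mm high (z), about 0.6 kg, lying flat on the board between the fence and the robot, its +y end nearer the stop. It slides under a push of a few newtons. When home its centre is at x = 72.5, y = 25, z = 21 mm in the board's frame.
- bar_left (a point): Centre of the bar's end face nearer the stop, 85 mm from bar_center along the bar's +y, half-way up.
- bar_right (a point): Centre of the bar's other end face, 85 mm from bar_center along the bar's -y, half-way up.
- torch: Bystander: hand torch with aluminium body on a round black foot 80 mm across, 190 mm tall, standing loose beyond the stop end of the board. Origin under its foot.
- jar: Bystander: empty open glass jar 76 mm across, 110 mm tall, standing loose beyond the other end of the board. Origin: centre of its underside.
- mallet: Bystander: mallet lying on the table behind the fence, 234 mm long (its y), head 94 mm wide (its x), 38 mm high, head at +y. Origin on the table under the handle, 55 mm from the head's axis.
Not all that is in view belongs to the job. Of the things that look like the part that bears bar_center, the middle-sized one is meant.

How it is judged:
By the outcome, as a careful person would: the job done as asked, in the order asked, and still so for the second after the job is handed in, with the robot touching nothing.
It also fails if it takes over 64 s, if anything falls off the work surface, if the arm or the gripper's body presses on something with over 40 N, if the wrist force passes 120 N, or if a joint passes its speed limit or range.

ROBOT

A 6-joint arm with a two-finger parallel gripper is mounted at the origin on the work surface. World frame = base frame: x ahead of the robot, y to its left, z up, the work surface at z = 0. Lengths are in m, angles in rad, forces in N, time in s.
With the tool pointing down it reaches from about 0.35 to 0.975 m from the base axis. Payload 17.4 kg.
Tool frame: the origin (TCP) lies between the finger pads; the fingertips stand 22 mm ahead of it and the grasp point (between the pads) lies 3 mm ahead of it; z points along the fingers, y is the line along which they close (so a half turn about z gives the same grasp; the last joint's range is limited). The gripper opens to 85 mm and grips with 20 to 120 N. Pads are 22 mm wide; open, the fingers measure 114 mm over their backs; the gripper's body (76 mm by 85 mm) begins 54 mm behind the grasp point. The pads swing forward as they close: fully open they stand 13 mm farther back than shut.
Start: joints at [-1.139, 0.116, 1.442, -0, 1.584, -0.038], TCP at [0.306, -0.602, 0.253] pointing down, gripper open.
Joint ranges: [-2.83, 2.83], [-0.83, 2.19], [0.07, 2.5], [-1.14, 4.28], [0.01, 3], [-2.97, 2.97]. Speed limits (rad/s): [1.89, 1.89, 2.22, 3.14, 3.14, 3.14].

INTERFACE

Orientations are given as a unit quaternion [w, x, y, z].
In Python, from station import ctrl, eyes gives the robot as it stands. The module is installed in compiled form; this text tells all that it offers.
- The arm moves only by the tool send_rows, never from a script. Its argument "increments" is a list of rows, each an object with "dp": the shift along the tool's x, y, z in cm, a list of three; "twist": the turn about the tool's z in rad; "hand": the closure in counts, from 0 (fully open) to 255 (shut). In form: [{"dp": [x, y, z], "twist": twist, "hand": hand}, ...]. A call has exactly 5 rows; each row is the pose to reach, as a shift and turn from the pose commanded when the call began, along the tool's axes at that moment; what a row does not reach only later rows make up. A row lasts 1/12 s, in which the tool goes at most 41.7 mm and 7.16 degrees, less where a joint would pass 70% of its speed; a pose out of reach is approached as far as the arm can. A call with a gripper value outside its range is refused whole. The fingers move at their own pace and stop on an object; "newtons" is the grip in N (left out, the last holds). Time passes only in rows, so rows that repeat a pose let the fingers close, or fill a call up. It gives the time, the measured TCP pose, the force, the opening and the grip force at its end, in the units of the state.
- ctrl.state(): the state, without advancing time (a new reading comes with each control period).
- eyes.get_image(name): name is "scene" or "top"; returns a dict with "pixels" (400x640x3 uint8, blue, green, red), "fx", "fy", "cx", "cy" (pixels), "view" (4x4, takes a point from world to camera coordinates). Camera axes: x right, y down, z forward; pixel columns grow to the right and rows downward; lengths in m; the calibration is good to about 2 mm. A picture is of the moment at which its call begins. There is no depth.
- ctrl.job_done(): hands the job in; it is judged then, once.
The state is a dict: "time": time; "q": joint angles; "qvel": joint speeds; "tau": joint torques, N m; "tcp_pos": TCP position; "eef_rot": TCP orientation; "wrist_force": force on the tool from outside, world axes, zero at the start; "ft_torque": the same for the moment, N m; "gripper_width": finger opening in m; "gripper_force": force on a finger pad.
Only numpy, scipy, OpenCV 4.12 (cv2) and the standard library are available. Lean on these libraries where they do the work, as an engineer would, in place of code of your own. Each camera call takes 0.05 s, during which the arm holds its last target. There are 200 camera calls.

## Working session

There is one attempt and no reset: what is moved stays moved. The work goes in short steps, Python scripts to look and compute and a tool call to move; the robot and the scene stay as the last step left them, time stands still between calls to the robot, and variables do not carry over. Pictures are saved under pics/ and viewed, at most 10 in all, crops included, and the job is handed in when it is done.

Besides the shell and the picture viewer there is one more tool, called by a JSON object that holds its "name" and its "arguments", one argument or row to a line. send_rows: Moves the arm, as the interface text tells. Its arguments: {"type":"object","properties":{"increments":{"type":"array","items":{"type":"object","properties":{"dp":{"type":"array","items":{"type":"number"}},"twist":{"type":"number"},"hand":{"type":"number"}}}},"newtons":{"type":"number"}},"required":["increments"]}

```bash
mkdir -p pics
python3 - <<'E'
from station import ctrl, eyes
import cv2,numpy as np
for n in("scene","top"):
    d=eyes.get_image(n); cv2.imwrite(f"pics/{n}0.png",d["pixels"]); print(n,d["fx"],d["fy"],d["cx"],d["cy"]); print(np.round(d["view"],4).tolist())
print(ctrl.state())
E
```

```text
scene 391.2318006560852 391.2318006560852 322.2694279646757 201.63919089983702
[[0.7622, 0.6473, 0.0013, -0.4288], [0.4963, -0.5832, -0.6431, -0.2549], [-0.4156, 0.4908, -0.7658, 1.5651], [0.0, 0.0, 0.0, 1.0]]
top 380.87664726928773 380.87664726928773 319.76318772142656 196.29579066002725
[[-0.0231, -0.9997, -0.0087, 0.0299], [-0.9897, 0.0241, -0.1412, 0.5574], [0.1414, 0.0054, -0.9899, 0.9544], [0.0, 0.0, 0.0, 1.0]]
{'time': 0.1, 'q': array([-1.13878191e+00,  1.16451054e-01,  1.44218304e+00,  6.87473768e-06,
        1.58395020e+00, -3.78055412e-02]), 'qvel': array([ 0.0010892 , -0.00046871, -0.00247708, -0.00031071, -0.00086982,
       -0.00062491]), 'tau': array([ 2.11372935e-03, -7.33667064e+01, -6.33787823e+01,  7.42402722e-05,
        5.29614306e-03,  6.74320358e-05]), 'tcp_pos': array([ 0.30552672, -0.60175246,  0.25263676]), 'eef_rot': array([-4.86891439e-04,  9.72535169e-01,  2.32755450e-01, -9.37259237e-05]), 'wrist_force': array([-0.14406416,  0.9020789 , -0.29961264]), 'ft_torque': array([-0.03834946,  0.05460864, -0.01472633]), 'gripper_force': 0.0, 'gripper_width': 0.08526719712550108}
```

View pics/top0.png

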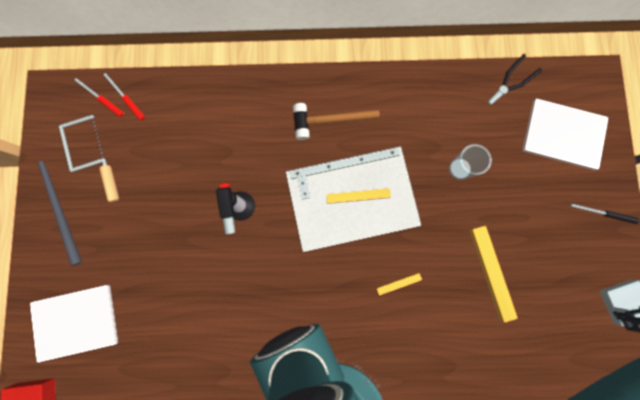

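View pics/scene0.png

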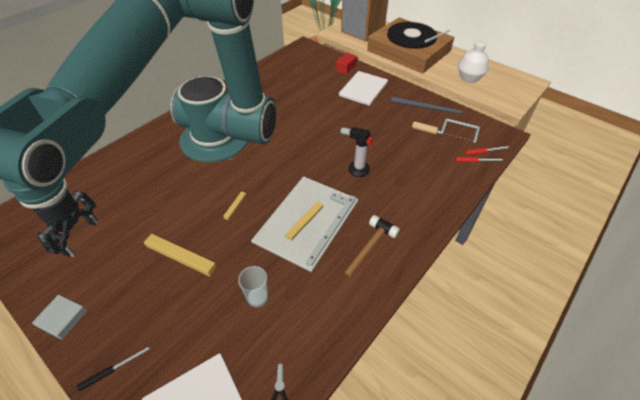

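The top view shows the board with corners near (287,171), (402,148), (421,226) and (304,251), and the middle-sized bar on it at (327–390, 190–203). The torch foot is near (240,205), the jar near (475,160). The scene view agrees, with the bar at (287–323, 203–238). Next I measure by fitting models to the edges.

```bash
cat > h.py <<'E'
from station import ctrl, eyes
import cv2,numpy as np
from scipy.optimize import least_squares
def proj(d,P):
    P=np.atleast_2d(P); c=P@d["view"][:3,:3].T+d["view"][:3,3]
    return np.c_[d["fx"]*c[:,0]/c[:,2]+d["cx"],d["fy"]*c[:,1]/c[:,2]+d["cy"]]
def box(p,x0,x1,y0,y1,z0,z1):
    c,s=np.cos(p[2]),np.sin(p[2])
    return np.array([[p[0]+c*x-s*y,p[1]+s*x+c*y,z] for x in(x0,x1) for y in(y0,y1) for z in(z0,z1)])
def sil(d,boxes,S=8,ss=None):   # soft silhouette
    m=np.zeros((400*4,640*4),np.uint8)
    for b in boxes:
        h=cv2.convexHull((proj(d,b)*4+1.5).astype(np.float32))
        cv2.fillConvexPoly(m,np.round(h*16).astype(np.int32),255,cv2.LINE_AA,4)
    return cv2.resize(m,(640,400),interpolation=cv2.INTER_AREA)/255.
def boardboxes(p): return [box(p,-.11,.11,-.16,.16,0,.012),box(p,.085,.105,-.15,.15,.012,.028)]
def barbox(p,z=.012): return [box(p,-.0125,.0125,-.085,.085,z,z+.018)]
def masks(d):
    h=cv2.cvtColor(d["pixels"],cv2.COLOR_BGR2HSV).astype(int)
    yel=(h[...,0]>15)&(h[...,0]<35)&(h[...,1]>110)&(h[...,2]>120)
    return yel,(h[...,1]<70)&(h[...,2]>90)
def fit(ds,tg,boxes,p0,w):
    from scipy.optimize import minimize
    f=lambda q:sum(((sil(d,boxes(np.array(p0)+np.array(q)*[.01,.01,.1]))-t)[w(d)]**2).sum() for d,t in zip(ds,tg))
    r=minimize(f,[0,0,0],method="Nelder-Mead",options=dict(initial_simplex=[[0,0,0],[1,0,0],[0,1,0],[0,0,1]],xatol=1e-3,fatol=1e-3))
    return np.array(p0)+r.x*[.01,.01,.1],r.fun
def roi(p,m=.02):
    def w(d):
        k=np.zeros((400,640),np.uint8)
        cv2.fillConvexPoly(k,cv2.convexHull(proj(d,box(p,-.11-m,.11+m,-.16-m,.16+m,0,.03)).astype(np.int32)),1); return k>0
    return w
def ray(d,u,v,z):
    R,t=d["view"][:3,:3],d["view"][:3,3]; o=-R.T@t; r=R.T@[(u-d["cx"])/d["fx"],(v-d["cy"])/d["fy"],1]
    return o+r*(z-o[2])/r[2]
E
python3 - <<'E'
from h import *
ds=[eyes.get_image("top"),eyes.get_image("scene")]
t=ds[0]
C=np.array([ray(t,u,v,.012) for u,v in((287,171),(402,148),(421,226),(304,251))]);c=C.mean(0)
e=C[0]-C[1]; th=np.arctan2(e[1],e[0])-np.pi/2
p0=[c[0],c[1],th]; print(p0)
w=roi(p0)
for sel in([0],[1],[0,1]):
    D=[ds[i] for i in sel]
    T=[(lambda y,g:(y|g).astype(float))(*masks(d)) for d in D]
    pb,f=fit(D,T,boardboxes,p0,w)
    Y=[masks(d)[0].astype(float) for d in D]
    a=np.array([ray(t,327,198,.03),ray(t,390,193,.03)]);e=a[0]-a[1]
    q0=[*a.mean(0)[:2],np.arctan2(e[1],e[0])-np.pi/2]
    q,g=fit(D,Y,barbox,q0,w)
    print(sel,pb.round(4),f,q.round(4),g)
np.save("fit.npy",[pb,q])
out=[]
for d,(x,y,n) in zip(ds,((270,130,170),(235,165,140))):
    k=4; im=cv2.resize(d["pixels"][y:y+int(n*.75),x:x+n],None,fx=k*170/n*.56,fy=k*170/n*.56,interpolation=cv2.INTER_CUBIC);k=k*170/n*.56
    for B in boardboxes(pb)+barbox(q):
        h=cv2.convexHull((((proj(d,B)-[x,y]+.5)*k)).astype(np.float32)); cv2.polylines(im,[h.astype(np.int32)],1,(0,0,255),1)
    out.append(im)
hh=min(o.shape[0] for o in out); cv2.imwrite("pics/fit.png",np.hstack([o[:hh] for o in out]))
E
```

```text
[np.float64(0.5541305438032049), np.float64(-0.07350746778163159), np.float64(0.17663669603892296)]
[0] [ 0.5553 -0.0702  0.1926] 252.82705113417913 [ 0.5604 -0.0857  0.0857] 110.28908881199538
[1] [ 0.5548 -0.0719  0.1933] 99.84409073433295 [ 0.5589 -0.0851  0.1192] 111.78153018069973
[0, 1] [ 0.555  -0.0712  0.1932] 364.1748558246828 [ 0.5599 -0.0843  0.0865] 224.23263360246057
```

View pics/fit.png

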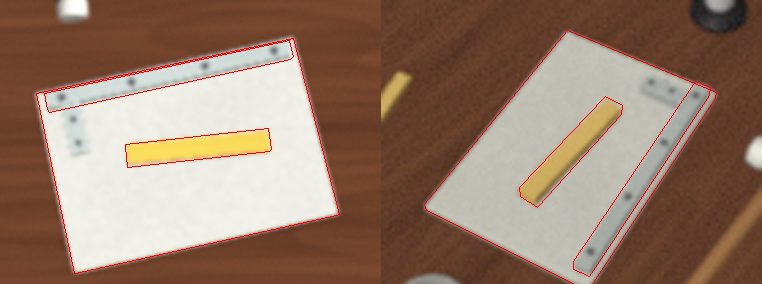

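The overlays match well. The board is at (0.555, -0.071, yaw 0.193) and the bar is at board coordinates (2, -14) mm, so it needs about +70 mm in x and +39 mm in y. I'll close the hand and travel to the robot side of the bar.

{"name": "send_rows", "arguments": {
  "increments": [
    {"dp":[3,-2.6,0],"twist":0.06,"hand":255},
    {"dp":[6,-5.3,0],"twist":0.12,"hand":255},
    {"dp":[9,-7.9,0],"twist":0.18,"hand":255},
    {"dp":[12,-10.5,0],"twist":0.24,"hand":255},
    {"dp":[15,-13.1,0],"twist":0.277,"hand":255}
  ],
  "newtons": 40
}}

```text
time: 0.62
tcp_pos: [0.3802, -0.4154, 0.2531]
eef_rot: [-0.0, 0.996, 0.094, -0.0]
wrist_force: [0.1, 0.0, 0.4]
gripper_width: 0.0258
gripper_force: 0.0
```

```bash
cat >> h.py <<'E'
def tool(target_b=None,z=None):
    pb=np.load("fit.npy")[0]; s=ctrl.state(); w,x,y,zz=s["eef_rot"]
    from scipy.spatial.transform import Rotation as Ro
    R=Ro.from_quat([x,y,zz,w]).as_matrix(); c,n=np.cos(pb[2]),np.sin(pb[2]); B=np.array([[c,-n],[n,c]])
    b=B.T@(s["tcp_pos"][:2]-pb[:2])
    print("t",round(s["time"],2),"board xy mm",(b*1e3).round(1),"z",s["tcp_pos"][2].round(4),"yawerr",round(np.arctan2(R[1,0],R[0,0])-pb[2],4),"F board",(B.T@s["wrist_force"][:2]).round(1),s["wrist_force"][2].round(1),"w",round(s["gripper_width"],4))
    if target_b is not None:
        T=np.r_[pb[:2]+B@np.array(target_b),z if z else s["tcp_pos"][2]]
        print("dp cm",((R.T@(T-s["tcp_pos"]))*100).round(2))
E
python3 -c "
from h import *
tool([-.05,-.014])"
```

```text
t 0.62 board xy mm [-237.6 -304.3] z 0.2531 yawerr -0.0042 F board [ 0.1 -0. ] 0.4 w 0.0258
dp cm [ 18.64 -29.1    0.  ]
```

{"name": "send_rows", "arguments": {
  "increments": [
    {"dp":[2.2,-3.4,0],"twist":0,"hand":255},
    {"dp":[4.4,-6.8,0],"twist":0,"hand":255},
    {"dp":[6.6,-10.2,0],"twist":0,"hand":255},
    {"dp":[8.8,-13.6,0],"twist":0,"hand":255},
    {"dp":[11,-17,0],"twist":0,"hand":255}
  ]
}}

```text
time: 1.03
tcp_pos: [0.4556, -0.2273, 0.2534]
eef_rot: [0.0, 0.995, 0.096, 0.0]
wrist_force: [1.0, -0.7, -0.8]
gripper_width: 0.0001
gripper_force: 0.0
```

{"name": "send_rows", "arguments": {
  "increments": [
    {"dp":[2,-3,2],"twist":0,"hand":255},
    {"dp":[4,-6,4],"twist":0,"hand":255},
    {"dp":[6,-9,6],"twist":0,"hand":255},
    {"dp":[7.2,-11.5,9],"twist":0,"hand":255},
    {"dp":[7.2,-11.7,12],"twist":0,"hand":255}
  ]
}}

```text
time: 1.45
tcp_pos: [0.5047, -0.0969, 0.1326]
eef_rot: [-0.0, 0.995, 0.098, 0.001]
wrist_force: [0.4, -1.0, -0.2]
gripper_width: -0.0003
gripper_force: 0.0
```

```bash
python3 -c "
from h import *
tool([-.05,-.014],.045)"
```

```text
t 1.45 board xy mm [-54.4 -15.6] z 0.1326 yawerr 0.0027 F board [ 0.2 -1.1] -0.2 w -0.0003
dp cm [ 0.42 -0.16  8.76]
```

{"name": "send_rows", "arguments": {
  "increments": [
    {"dp":[0,0,2],"twist":0,"hand":255},
    {"dp":[0,0,4],"twist":0,"hand":255},
    {"dp":[0,0,6],"twist":0,"hand":255},
    {"dp":[0,0,7.5],"twist":0,"hand":255},
    {"dp":[0,0,7.9],"twist":0,"hand":255}
  ]
}}

```text
time: 1.87
tcp_pos: [0.5024, -0.1003, 0.0517]
eef_rot: [-0.001, 0.995, 0.096, -0.002]
wrist_force: [-0.8, 0.8, -0.7]
gripper_width: 0.0001
gripper_force: 0.0
```

{"name": "send_rows", "arguments": {
  "increments": [
    {"dp":[0,0,0.2],"twist":0,"hand":255},
    {"dp":[0,0,0.4],"twist":0,"hand":255},
    {"dp":[0,0,0.6],"twist":0,"hand":255},
    {"dp":[0,0,0.8],"twist":0,"hand":255},
    {"dp":[0,0,0.8],"twist":0,"hand":255}
  ]
}}

```text
time: 2.28
tcp_pos: [0.5038, -0.1007, 0.0466]
eef_rot: [0.0, 0.995, 0.096, 0.0]
wrist_force: [0.6, 0.0, 0.3]
gripper_width: 0.0002
gripper_force: 0.0
```

{"name": "send_rows", "arguments": {
  "increments": [
    {"dp":[0,0,0.1],"twist":0,"hand":255},
    {"dp":[0,0,0.2],"twist":0,"hand":255},
    {"dp":[0,0,0.4],"twist":0,"hand":255},
    {"dp":[0,0,0.4],"twist":0,"hand":255},
    {"dp":[0,0,0.4],"twist":0,"hand":255}
  ]
}}

```text
time: 2.7
tcp_pos: [0.5036, -0.1006, 0.0422]
eef_rot: [-0.0, 0.995, 0.096, -0.0]
wrist_force: [-0.0, 0.3, -0.3]
gripper_width: 0.0001
gripper_force: 0.0
```

Run:
```python
from h import *
tool([-.0215,-.014])
d=eyes.get_image("top");e=eyes.get_image("scene")
a=cv2.resize(d["pixels"][130:260,270:430],None,fx=2.4,fy=2.4,interpolation=2);b=cv2.resize(e["pixels"][155:285,230:390],None,fx=2.4,fy=2.4,interpolation=2)
cv2.imwrite("pics/low.png",np.hstack([a,b]))
```

```text
t 2.7 board xy mm [-56.1 -19. ] z 0.0422 yawerr -0.0004 F board [0.  0.3] -0.3 w 0.0001
dp cm [ 3.46 -0.5  -0.  ]
```

View pics/low.png

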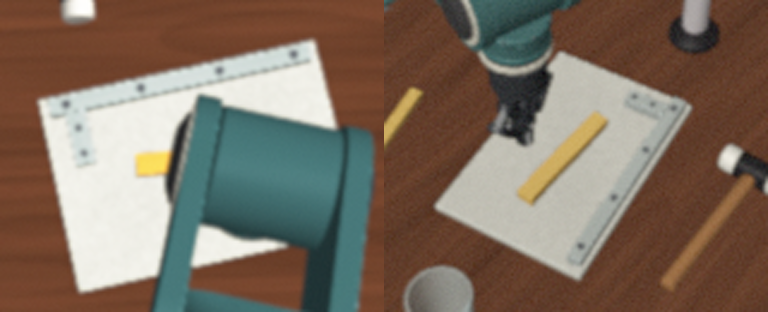

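The gripper is low on the robot side of the bar, near its middle, and touches nothing. I'll push toward the fence.

{"name": "send_rows", "arguments": {
  "increments": [
    {"dp":[0.8,0,0.1],"twist":0,"hand":255},
    {"dp":[1.6,0,0.2],"twist":0,"hand":255},
    {"dp":[2.4,0,0.2],"twist":0,"hand":255},
    {"dp":[3.0,0,0.2],"twist":0,"hand":255},
    {"dp":[3.5,0,0.2],"twist":0,"hand":255}
  ]
}}

```text
time: 3.22
tcp_pos: [0.5388, -0.0937, 0.0401]
eef_rot: [-0.0, 0.995, 0.096, -0.0]
wrist_force: [-4.5, -1.4, 1.9]
gripper_width: 0.0002
gripper_force: 2.5
```

{"name": "send_rows", "arguments": {
  "increments": [
    {"dp":[0.5,0,0],"twist":0,"hand":255},
    {"dp":[1.0,0,0],"twist":0,"hand":255},
    {"dp":[1.5,0,0],"twist":0,"hand":255},
    {"dp":[2.0,0,0],"twist":0,"hand":255},
    {"dp":[2.5,0,0],"twist":0,"hand":255}
  ]
}}

```text
time: 3.63
tcp_pos: [0.5625, -0.0891, 0.0401]
eef_rot: [0.0, 0.995, 0.096, -0.001]
wrist_force: [-6.9, -1.8, 3.2]
gripper_width: 0.0002
gripper_force: 3.3
```

Run:
```python
from h import *
tool([.049,-.0])
d=eyes.get_image("top");e=eyes.get_image("scene")
a=cv2.resize(d["pixels"][130:260,270:430],None,fx=2.4,fy=2.4,interpolation=2);b=cv2.resize(e["pixels"][155:285,230:390],None,fx=2.4,fy=2.4,interpolation=2)
cv2.imwrite("pics/p1.png",np.hstack([a,b]))
```

```text
t 3.63 board xy mm [  3.9 -19.1] z 0.0401 yawerr -0.0004 F board [-7.1 -0.5] 3.2 w 0.0002
dp cm [ 4.51 -1.91 -0.01]
```

View pics/p1.png

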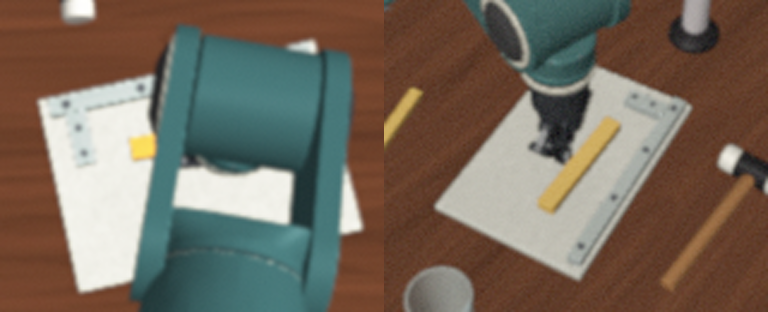

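The bar slides with about 7 N, parallel to the fence. I'll continue and slow down near the fence.

{"name": "send_rows", "arguments": {
  "increments": [
    {"dp":[0.5,0,0],"twist":0,"hand":255},
    {"dp":[1.0,0,0],"twist":0,"hand":255},
    {"dp":[1.5,0,0],"twist":0,"hand":255},
    {"dp":[2.0,0,0],"twist":0,"hand":255},
    {"dp":[2.5,0,0],"twist":0,"hand":255}
  ]
}}

```text
time: 4.15
tcp_pos: [0.5869, -0.0843, 0.0401]
eef_rot: [-0.0, 0.995, 0.096, -0.001]
wrist_force: [-5.2, -1.8, 2.2]
gripper_width: -0.0002
gripper_force: 2.9
```

{"name": "send_rows", "arguments": {
  "increments": [
    {"dp":[0.4,0,0],"twist":0,"hand":255},
    {"dp":[0.7,0,0],"twist":0,"hand":255},
    {"dp":[1.0,0,0],"twist":0,"hand":255},
    {"dp":[1.2,0,0],"twist":0,"hand":255},
    {"dp":[1.4,0,0],"twist":0,"hand":255}
  ]
}}

```text
time: 4.57
tcp_pos: [0.6005, -0.0817, 0.0401]
eef_rot: [-0.0, 0.995, 0.096, -0.001]
wrist_force: [-5.4, -1.6, 2.4]
gripper_width: -0.0001
gripper_force: 3.0
```

{"name": "send_rows", "arguments": {
  "increments": [
    {"dp":[0.1,0,0],"twist":0,"hand":255},
    {"dp":[0.2,0,0],"twist":0,"hand":255},
    {"dp":[0.3,0,0],"twist":0,"hand":255},
    {"dp":[0.4,0,0],"twist":0,"hand":255},
    {"dp":[0.4,0,0],"twist":0,"hand":255}
  ]
}}

```text
time: 4.98
tcp_pos: [0.6045, -0.0809, 0.0401]
eef_rot: [-0.0, 0.995, 0.096, -0.001]
wrist_force: [-4.4, -0.6, 1.8]
gripper_width: 0.0001
gripper_force: 2.1
```

```bash
python3 -c "
from h import *
tool([.049,-.014])"
```

```text
t 4.98 board xy mm [ 46.7 -19.1] z 0.0401 yawerr -0.0004 F board [-4.4  0.3] 1.8 w 0.0001
dp cm [ 0.23 -0.51 -0.  ]
```

{"name": "send_rows", "arguments": {
  "increments": [
    {"dp":[0.1,0,0],"twist":0,"hand":255},
    {"dp":[0.2,0,0],"twist":0,"hand":255},
    {"dp":[0.3,0,0],"twist":0,"hand":255},
    {"dp":[0.3,0,0],"twist":0,"hand":255},
    {"dp":[0.3,0,0],"twist":0,"hand":255}
  ]
}}

```text
time: 5.4
tcp_pos: [0.6074, -0.0802, 0.0401]
eef_rot: [-0.0, 0.995, 0.096, -0.001]
wrist_force: [-5.3, -0.0, 1.7]
gripper_width: -0.0001
gripper_force: 2.4
```

{"name": "send_rows", "arguments": {
  "increments": [
    {"dp":[0.1,0,0],"twist":0,"hand":255},
    {"dp":[0.2,0,0],"twist":0,"hand":255},
    {"dp":[0.2,0,0],"twist":0,"hand":255},
    {"dp":[0.2,0,0],"twist":0,"hand":255},
    {"dp":[0.2,0,0],"twist":0,"hand":255}
  ]
}}

```text
time: 5.82
tcp_pos: [0.6086, -0.0798, 0.04]
eef_rot: [-0.0, 0.995, 0.096, -0.002]
wrist_force: [-13.8, -0.2, 5.8]
gripper_width: -0.0003
gripper_force: 6.6
```

The bar now meets the fence, with the force rising to 14 N at TCP x ≈ 51 mm. I'll back off, go over to the bar's right end and push along the fence.

{"name": "send_rows", "arguments": {
  "increments": [
    {"dp":[-1,0,0],"twist":0,"hand":255},
    {"dp":[-2,0,0],"twist":0,"hand":255},
    {"dp":[-2,0,-2],"twist":0,"hand":255},
    {"dp":[-2,0,-4],"twist":0,"hand":255},
    {"dp":[-2,0,-5],"twist":0,"hand":255}
  ]
}}

```text
time: 6.23
tcp_pos: [0.5901, -0.084, 0.0926]
eef_rot: [0.0, 0.995, 0.096, 0.001]
wrist_force: [-0.4, -0.5, -0.0]
gripper_width: -0.0001
gripper_force: 0.0
```

{"name": "send_rows", "arguments": {
  "increments": [
    {"dp":[0,3,0],"twist":0,"hand":255},
    {"dp":[0,6,0],"twist":0,"hand":255},
    {"dp":[1,9,0],"twist":0,"hand":255},
    {"dp":[2.5,11.5,0],"twist":0,"hand":255},
    {"dp":[3.6,11.8,0],"twist":0,"hand":255}
  ]
}}

```text
time: 6.65
tcp_pos: [0.6487, -0.1962, 0.0902]
eef_rot: [0.001, 0.995, 0.095, 0.0]
wrist_force: [1.0, -0.6, 0.0]
gripper_width: -0.0001
gripper_force: 0.0
```

Run:
```python
from h import *
tool([.068,-.137],.04)
w=roi(np.load("fit.npy")[0])
d=eyes.get_image("top");e=eyes.get_image("scene")
q,g=fit([e],[masks(e)[0].astype(float)],barbox,[.63,-.07,.193],w); print(q,g)
pb=np.load("fit.npy")[0];c,s=np.cos(pb[2]),np.sin(pb[2]);print(np.array([[c,s],[-s,c]])@(q[:2]-pb[:2]),q[2]-pb[2])
a=cv2.resize(d["pixels"][130:260,270:430],None,fx=2.4,fy=2.4,interpolation=2);b=cv2.resize(e["pixels"][155:285,230:390],None,fx=2.4,fy=2.4,interpolation=2)
cv2.imwrite("pics/p2.png",np.hstack([a,b]))
```

```text
t 6.65 board xy mm [  67.9 -140.7] z 0.0902 yawerr -0.0028 F board [ 0.9 -0.8] 0.0 w -0.0001
dp cm [ 0.   -0.38  5.02]
[ 0.62675475 -0.06849878  0.26044016] 147.86457516339868
[ 0.07090829 -0.01115756] 0.06727364328004759
```

View pics/p2.png

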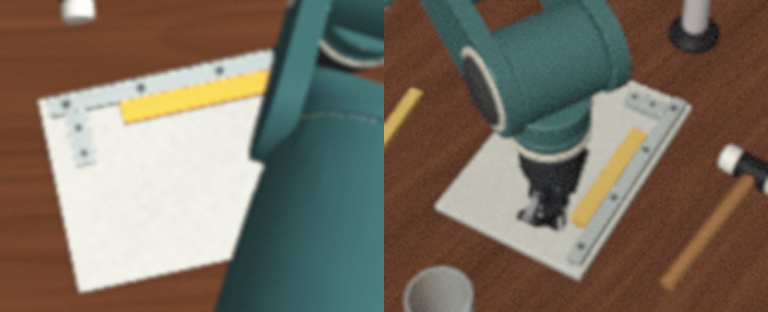

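The bar lies along the fence, with its left end about 35 mm short of the stop, and the gripper is clear beyond its right end. I'll descend and push along the fence.

{"name": "send_rows", "arguments": {
  "increments": [
    {"dp":[0,0,1.5],"twist":0,"hand":255},
    {"dp":[0,0,3],"twist":0,"hand":255},
    {"dp":[0,0,4.2],"twist":0,"hand":255},
    {"dp":[0,0,4.8],"twist":0,"hand":255},
    {"dp":[0,0,5],"twist":0,"hand":255}
  ]
}}

```text
time: 7.17
tcp_pos: [0.6469, -0.192, 0.0381]
eef_rot: [-0.001, 0.995, 0.096, -0.001]
wrist_force: [-0.2, 0.4, 0.4]
gripper_width: -0.0001
gripper_force: 0.0
```

{"name": "send_rows", "arguments": {
  "increments": [
    {"dp":[0,-0.6,0],"twist":0,"hand":255},
    {"dp":[0,-1.2,0],"twist":0,"hand":255},
    {"dp":[0,-1.8,0],"twist":0,"hand":255},
    {"dp":[0,-2.4,0],"twist":0,"hand":255},
    {"dp":[0,-3.0,0],"twist":0,"hand":255}
  ]
}}

```text
time: 7.58
tcp_pos: [0.6424, -0.1628, 0.041]
eef_rot: [0.001, 0.995, 0.096, 0.0]
wrist_force: [1.1, -4.6, 1.2]
gripper_width: 0.0
gripper_force: 2.2
```

{"name": "send_rows", "arguments": {
  "increments": [
    {"dp":[0,-0.5,0],"twist":0,"hand":255},
    {"dp":[0,-1.0,0],"twist":0,"hand":255},
    {"dp":[0,-1.5,0],"twist":0,"hand":255},
    {"dp":[0,-2,0],"twist":0,"hand":255},
    {"dp":[0,-2.3,0],"twist":0,"hand":255}
  ]
}}

```text
time: 8.0
tcp_pos: [0.638, -0.1404, 0.0409]
eef_rot: [0.0, 0.995, 0.096, 0.0]
wrist_force: [0.6, -5.5, 1.6]
gripper_width: 0.0002
gripper_force: 3.1
```

```bash
python3 -c "
from h import *
tool([.068,-.075])"
```

```text
t 8.0 board xy mm [ 68.1 -83.9] z 0.0409 yawerr -0.0002 F board [-0.5 -5.5] 1.6 w 0.0002
dp cm [-0.01 -0.89 -0.  ]
```

{"name": "send_rows", "arguments": {
  "increments": [
    {"dp":[0,-0.15,0],"twist":0,"hand":255},
    {"dp":[0,-0.3,0],"twist":0,"hand":255},
    {"dp":[0,-0.45,0],"twist":0,"hand":255},
    {"dp":[0,-0.5,0],"twist":0,"hand":255},
    {"dp":[0,-0.5,0],"twist":0,"hand":255}
  ]
}}

```text
time: 8.42
tcp_pos: [0.6371, -0.1359, 0.0409]
eef_rot: [0.0, 0.995, 0.096, 0.0]
wrist_force: [0.5, -4.5, 2.5]
gripper_width: -0.0003
gripper_force: 2.7
```

{"name": "send_rows", "arguments": {
  "increments": [
    {"dp":[0,-0.1,0],"twist":0,"hand":255},
    {"dp":[0,-0.2,0],"twist":0,"hand":255},
    {"dp":[0,-0.3,0],"twist":0,"hand":255},
    {"dp":[0,-0.3,0],"twist":0,"hand":255},
    {"dp":[0,-0.3,0],"twist":0,"hand":255}
  ]
}}

```text
time: 8.83
tcp_pos: [0.6365, -0.1329, 0.0408]
eef_rot: [0.0, 0.995, 0.096, 0.0]
wrist_force: [1.2, -6.1, 2.6]
gripper_width: 0.0003
gripper_force: 2.7
```

```bash
python3 -c "
from h import *
tool([.068,-.075])"
```

```text
t 8.83 board xy mm [ 68.1 -76.3] z 0.0408 yawerr -0.0004 F board [ 0.  -6.2] 2.6 w 0.0003
dp cm [-0.01 -0.13 -0.  ]
```

{"name": "send_rows", "arguments": {
  "increments": [
    {"dp":[0,-0.1,0],"twist":0,"hand":255},
    {"dp":[0,-0.2,0],"twist":0,"hand":255},
    {"dp":[0,-0.2,0],"twist":0,"hand":255},
    {"dp":[0,-0.2,0],"twist":0,"hand":255},
    {"dp":[0,-0.2,0],"twist":0,"hand":255}
  ]
}}

```text
time: 9.25
tcp_pos: [0.6361, -0.131, 0.0408]
eef_rot: [0.0, 0.995, 0.096, 0.0]
wrist_force: [-0.0, -4.7, 2.5]
gripper_width: -0.0001
gripper_force: 2.8
```

{"name": "send_rows", "arguments": {
  "increments": [
    {"dp":[0,-0.1,0],"twist":0,"hand":255},
    {"dp":[0,-0.1,0],"twist":0,"hand":255},
    {"dp":[0,-0.1,0],"twist":0,"hand":255},
    {"dp":[0,-0.1,0],"twist":0,"hand":255},
    {"dp":[0,-0.1,0],"twist":0,"hand":255}
  ]
}}

```text
time: 9.67
tcp_pos: [0.636, -0.13, 0.0408]
eef_rot: [0.0, 0.995, 0.096, 0.0]
wrist_force: [0.2, -4.6, 2.4]
gripper_width: -0.0003
gripper_force: 2.9
```

{"name": "send_rows", "arguments": {
  "increments": [
    {"dp":[0,-0.1,0],"twist":0,"hand":255},
    {"dp":[0,-0.2,0],"twist":0,"hand":255},
    {"dp":[0,-0.2,0],"twist":0,"hand":255},
    {"dp":[0,-0.2,0],"twist":0,"hand":255},
    {"dp":[0,-0.2,0],"twist":0,"hand":255}
  ]
}}

```text
time: 10.08
tcp_pos: [0.6358, -0.1293, 0.0409]
eef_rot: [0.002, 0.995, 0.096, 0.001]
wrist_force: [3.8, -15.9, 0.1]
gripper_width: -0.0002
gripper_force: 7.3
```

{"name": "send_rows", "arguments": {
  "increments": [
    {"dp":[0,-0.1,0],"twist":0,"hand":255},
    {"dp":[0,-0.1,0],"twist":0,"hand":255},
    {"dp":[0,-0.1,0],"twist":0,"hand":255},
    {"dp":[0,-0.1,0],"twist":0,"hand":255},
    {"dp":[0,-0.1,0],"twist":0,"hand":255}
  ]
}}

```text
time: 10.5
tcp_pos: [0.6357, -0.1291, 0.041]
eef_rot: [0.002, 0.995, 0.096, 0.001]
wrist_force: [4.6, -21.8, -0.5]
gripper_width: 0.0001
gripper_force: 9.9
```

Run:
```python
from h import *
tool()
d=eyes.get_image("top");e=eyes.get_image("scene")
a=cv2.resize(d["pixels"][140:220,280:380],None,fx=3.9,fy=3.9,interpolation=2);b=cv2.resize(e["pixels"][180:260,290:390],None,fx=3.9,fy=3.9,interpolation=2)
cv2.imwrite("pics/p3.png",np.hstack([a,b]))
```

```text
t 10.5 board xy mm [ 68.  -72.3] z 0.041 yawerr -0.001 F board [  0.3 -22.3] -0.5 w 0.0001
```

View pics/p3.png

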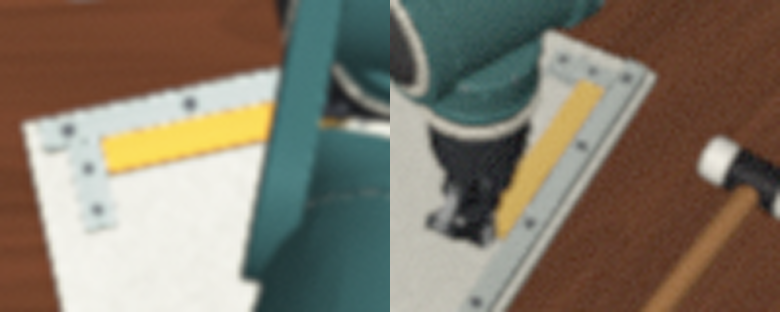

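The left end meets the stop (22 N) and the bar lies along the fence. I'll go round and press its side once more to make sure it is flush.

{"name": "send_rows", "arguments": {
  "increments": [
    {"dp":[0,1,0],"twist":0,"hand":255},
    {"dp":[0,2,0],"twist":0,"hand":255},
    {"dp":[-0.5,2,-2],"twist":0,"hand":255},
    {"dp":[-1,2,-4],"twist":0,"hand":255},
    {"dp":[-1.5,2,-5],"twist":0,"hand":255}
  ]
}}

```text
time: 11.02
tcp_pos: [0.6246, -0.1498, 0.0923]
eef_rot: [0.0, 0.995, 0.096, 0.001]
wrist_force: [-0.6, -0.4, 0.0]
gripper_width: 0.0001
gripper_force: 0.0
```

{"name": "send_rows", "arguments": {
  "increments": [
    {"dp":[-1.5,-2,0],"twist":0,"hand":255},
    {"dp":[-3,-5,0],"twist":0,"hand":255},
    {"dp":[-3,-8,0],"twist":0,"hand":255},
    {"dp":[-3,-10.5,0],"twist":0,"hand":255},
    {"dp":[-3,-11.5,0],"twist":0,"hand":255}
  ]
}}

```text
time: 11.43
tcp_pos: [0.5719, -0.0399, 0.0903]
eef_rot: [-0.0, 0.995, 0.097, 0.0]
wrist_force: [-0.1, 0.2, -0.1]
gripper_width: 0.0002
gripper_force: 0.0
```

{"name": "send_rows", "arguments": {
  "increments": [
    {"dp":[0,0,1.5],"twist":0,"hand":255},
    {"dp":[0,0,3],"twist":0,"hand":255},
    {"dp":[0,0,4.2],"twist":0,"hand":255},
    {"dp":[0,0,4.8],"twist":0,"hand":255},
    {"dp":[0,0,5],"twist":0,"hand":255}
  ]
}}

```text
time: 11.85
tcp_pos: [0.5723, -0.0425, 0.039]
eef_rot: [-0.0, 0.995, 0.096, -0.001]
wrist_force: [0.3, 0.1, -0.3]
gripper_width: 0.0001
gripper_force: 0.0
```

```bash
python3 -c "
from h import *
tool([.05,.025],.04)"
```

```text
t 11.85 board xy mm [22.5 24.8] z 0.039 yawerr -0.0006 F board [0.3 0. ] -0.3 w 0.0001
dp cm [ 2.75 -0.02 -0.11]
```

{"name": "send_rows", "arguments": {
  "increments": [
    {"dp":[0.8,0,0],"twist":0,"hand":255},
    {"dp":[1.6,0,0],"twist":0,"hand":255},
    {"dp":[2.2,0,0],"twist":0,"hand":255},
    {"dp":[2.5,0,0],"twist":0,"hand":255},
    {"dp":[2.7,0,0],"twist":0,"hand":255}
  ]
}}

```text
time: 12.27
tcp_pos: [0.6, -0.037, 0.0406]
eef_rot: [0.0, 0.995, 0.096, 0.0]
wrist_force: [-8.1, -1.6, 4.0]
gripper_width: 0.0001
gripper_force: 4.5
```

{"name": "send_rows", "arguments": {
  "increments": [
    {"dp":[0.1,0,0],"twist":0,"hand":255},
    {"dp":[0.2,0,0],"twist":0,"hand":255},
    {"dp":[0.2,0,0],"twist":0,"hand":255},
    {"dp":[0.2,0,0],"twist":0,"hand":255},
    {"dp":[0.2,0,0],"twist":0,"hand":255}
  ]
}}

```text
time: 12.68
tcp_pos: [0.6001, -0.037, 0.0405]
eef_rot: [0.0, 0.995, 0.096, -0.002]
wrist_force: [-14.0, -3.1, 9.3]
gripper_width: -0.0001
gripper_force: 7.1
```

{"name": "send_rows", "arguments": {
  "increments": [
    {"dp":[0.1,0,0],"twist":0,"hand":255},
    {"dp":[0.15,0,0],"twist":0,"hand":255},
    {"dp":[0.15,0,0],"twist":0,"hand":255},
    {"dp":[0.15,0,0],"twist":0,"hand":255},
    {"dp":[0.15,0,0],"twist":0,"hand":255}
  ]
}}

```text
time: 13.1
tcp_pos: [0.6004, -0.037, 0.0405]
eef_rot: [0.0, 0.995, 0.096, -0.003]
wrist_force: [-27.7, -4.7, 17.8]
gripper_width: 0.0003
gripper_force: 14.5
```

{"name": "send_rows", "arguments": {
  "increments": [
    {"dp":[-0.5,0,0],"twist":0,"hand":255},
    {"dp":[-1.5,0,0],"twist":0,"hand":255},
    {"dp":[-3,0,0],"twist":0,"hand":255},
    {"dp":[-4,0,-3],"twist":0,"hand":255},
    {"dp":[-5,0,-6],"twist":0,"hand":255}
  ]
}}

```text
time: 13.52
tcp_pos: [0.5516, -0.046, 0.0994]
eef_rot: [-0.0, 0.995, 0.096, -0.002]
wrist_force: [0.7, 0.2, 0.4]
gripper_width: 0.0004
gripper_force: 0.0
```

{"name": "send_rows", "arguments": {
  "increments": [
    {"dp":[-2,3,-2],"twist":0,"hand":255},
    {"dp":[-4,6,-4],"twist":0,"hand":255},
    {"dp":[-6,9,-6],"twist":0,"hand":255},
    {"dp":[-7,12,-8],"twist":0,"hand":255},
    {"dp":[-8,15,-9],"twist":0,"hand":255}
  ]
}}

```text
time: 13.93
tcp_pos: [0.5031, -0.2102, 0.1934]
eef_rot: [0.001, 0.995, 0.096, 0.002]
wrist_force: [1.4, -0.8, 0.6]
gripper_width: 0.0003
gripper_force: 0.0
```

{"name": "send_rows", "arguments": {
  "increments": [
    {"dp":[-1,3,0],"twist":0,"hand":255},
    {"dp":[-2,6,0],"twist":0,"hand":255},
    {"dp":[-3,9,0],"twist":0,"hand":255},
    {"dp":[-4,12,0],"twist":0,"hand":255},
    {"dp":[-5,15,0],"twist":0,"hand":255}
  ]
}}

```text
time: 14.35
tcp_pos: [0.4827, -0.3668, 0.1904]
eef_rot: [0.0, 0.995, 0.096, 0.0]
wrist_force: [0.9, -0.4, -0.3]
gripper_width: -0.0001
gripper_force: 0.0
```

Run:
```python
from h import *
tool()
pb,q0=np.load("fit.npy"); w=roi(pb)
ds=[eyes.get_image("top"),eyes.get_image("scene")]
c,s=np.cos(pb[2]),np.sin(pb[2]);B=np.array([[c,s],[-s,c]])
for D in([ds[0]],[ds[1]],ds):
    q,g=fit(D,[masks(d)[0].astype(float) for d in D],barbox,[*(pb[:2]+B.T@[.0725,.025]),pb[2]],w)
    print((B@(q[:2]-pb[:2])*1e3).round(1),q[2]-pb[2],g)
d,e=ds
a=cv2.resize(d["pixels"][130:230,275:415],None,fx=5.7,fy=5.7,interpolation=2);
b=cv2.resize(e["pixels"],(400,250))
cv2.imwrite("pics/p4.png",a[:, :798]); cv2.imwrite("pics/p5.png",np.vstack([np.hstack([cv2.resize(d["pixels"],(400,250)),b]),np.hstack([cv2.resize(e["pixels"][175:265,270:390],(400,300)),cv2.resize(d["pixels"][130:220,280:400],(400,300))])]))
```

```text
t 14.35 board xy mm [-127.8 -276.2] z 0.1904 yawerr -0.0005 F board [ 0.8 -0.6] -0.3 w -0.0001
[73.5 26.1] 0.0075413838641103514 110.88119953863898
[71.1 26.8] 0.0712618105331777 143.9283352556709
[73.7 26.4] 0.026023633744676256 260.92661284121493
```

View pics/p5.png

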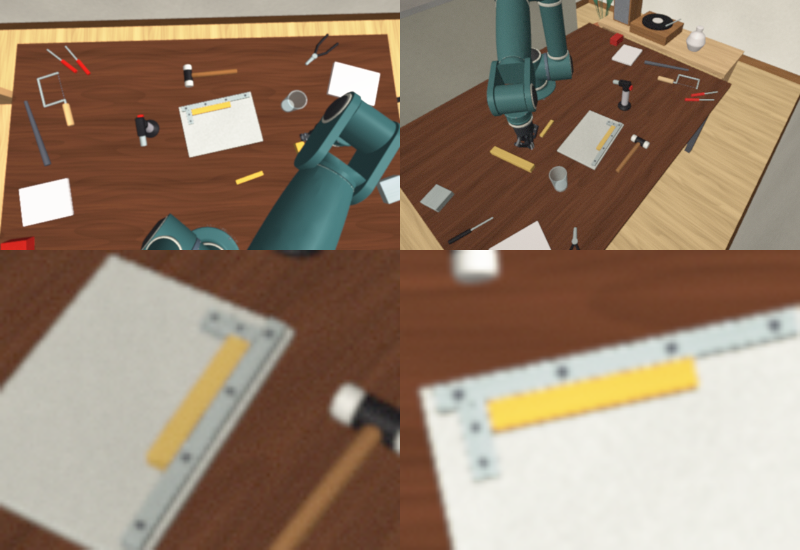

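The bar sits flush along the fence with its left end against the stop. The top-view fit puts it about 1 mm from home, and the side press found it firmly seated at the same depth as before. The torch, jar and mallet have not moved, and the arm is clear.

```bash
python3 -c "
from station import ctrl
print(ctrl.job_done())"
```

```text
the job is handed in; nothing more can be done
None
```

The brass bar lies flush along the fence with its end against the stop, within about 1 mm of home by the camera fit; the torch, jar and mallet were left alone, and I have handed the job in at about 14 s (result not reported).

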